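Stack the empty parts tote on the tote of bolts

TASK

Stack the empty grey parts tote on top of the grey tote that holds the two bolts. These are stack-and-nest totes: turn the empty one half a turn from the lower one, so that it stands high on the lower tote's seats inside the rim well clear of the bolts, and does not sink down into the tote. Leave the tote with the bushings where it is, and do not push the bolt tote about.

Things in the scene. Friction and masses are not known exactly. Their poses are not given: they have to be found in the camera images.
- tote_empty: The empty grey plastic tote, the one to move; 0.12 kg. Rim 148 mm long (x) by 64 wide (y), height 64. Its top 14 mm is an upright rim band 2.5 mm thick: pinch its outer faces from above across the 64 mm width at mid length. Below, the walls taper to a foot 128 by 44 mm. Origin: centre of the underside, z up. The three totes stand on a fixed plywood riser, top 50 mm above the bench.
- tote_bolts: The same grey tote (same size, origin, axes), loose, 0.25 kg, with two steel bolts 58 mm long lying in it, up to 23 mm above its underside. Mouth 143 by 59 mm. A tote set in it with its x axis opposite stands on its seats, origin 50 mm above this one, with about 8 mm play every way; with x the same way it sinks in to about 26 mm.
- tote_bushings: The same grey tote with two flanged bushings, 24 and 28 mm across, in it; to be left. All three totes: the +x end has both body corners recessed outside, so a narrow nose, and two corner seats in the mouth; the -x end has only its middle recessed and one middle seat. Seats are flat, 50 mm above the underside, 14 below the rim; recesses 26 mm deep along x.
- rod_jig: Fixed equipment to the left of the totes: a clamp jig with a base 112 x 120 mm holding an upright black square rod 28 mm thick and about 0.86 m tall. Origin: centre of its base on the bench; the rod stands there. Go round it.
Mind the look-alikes: they are no part of the job. What is shaped like the tote_empty but yellow is not meant.

How it is judged:
By the outcome, as a careful person would: the job done as asked, in the order asked, and still so for the second after the job is handed in, with the robot touching nothing.
It also fails if it takes over 48 s, if anything falls off the work surface, if the arm or the gripper's body presses on something with over 40 N, if the wrist force passes 120 N, or if a joint passes its speed limit or range.

ROBOT

A 6-joint arm with a two-finger parallel gripper is mounted at the origin on the work surface; the furniture and walls round the work are solid. World frame = base frame: x ahead of the robot, y to its left, z up, the work surface at z = 0. Lengths are in mm, angles in rad, forces in N, time in s.
With the tool pointing down it reaches from about 300 to 850 mm from the base axis. Payload 5.4 kg.
Tool frame: the origin (TCP) lies midway between the tips of the shut fingers; the grasp point (between the pads) lies manip.grasp_offset behind it (manip.grasp_offset is the distance from the TCP to the grasp point, in mm); z points along the fingers, y is the direction in which the jaws open and shut (so a half turn about z gives the same grasp; the last joint's range is limited). The gripper opens to 85 mm and grips with 20 to 120 N. Pads are 22 mm wide; open, the fingers measure 114 mm over their backs; the gripper's body (76 mm by 85 mm) begins 54 mm behind the grasp point. The pads swing forward as they close: fully open they stand 13 mm farther back than shut.
Start: joints at [-1.518, 0.158, 1.597, -0, 1.386, -0.21], TCP at [149.353, -555.247, 231.299] pointing down, gripper open.
Joint ranges: [-2.91, 2.91], [-0.94, 2.29], [0.18, 2.7], [-1.29, 4.43], [0.17, 2.64], [-3, 3]. Speed limits (rad/s): [2.57, 2.57, 3.14, 3.14, 3.14, 3.14].

INTERFACE

Orientations are given as a unit quaternion [w, x, y, z].
In Python, from station import manip, viewer gives the robot as it stands. The module is installed in compiled form; this text tells all that it offers. Calls block until the motion is done:
- manip.reach(position, orientation): joint-space move of the TCP to a pose.
- manip.move_l(position, v=150, rotation=None): straight line of the TCP; rotation=None keeps the orientation; v is the mean speed in mm/s.
- manip.move_joints(angles): joint-space move.
- manip.gripper_to(opening): opening from 0.0 (shut) to 1.0 (fully open); the grip force is fixed at half the most; returns when the fingers have stopped.
- manip.dwell(seconds).
- manip.ik(position, orientation): joint angles nearest the present ones, or None.
- manip.get_state(): the state.
- viewer.camera(name): name is "scene" or "top"; returns the picture (420x560x3 uint8, red, green, blue); there is no depth.
- viewer.camera_info(name): a dict with "fx", "fy", "cx", "cy" (pixels), "k1" (the pictures are not rectified: a ray, as slopes to the right and down, at radius r is drawn at 1 + k1 r^2 times it, then the intrinsics apply), "rvec" (rotation vector, rad) and "tvec" (3), from world to camera coordinates, as OpenCV has them. Camera axes: x right, y down, z forward; pixel columns grow to the right and rows downward; lengths in mm; the calibration is good to about 2 mm. A picture is of the moment at which its call begins. camera_info takes no time and is no camera call.
A pose or a line that the arm cannot do raises manip.Unreachable and nothing moves.
- manip.close_job(): hands the job in, once; it reports no verdict.
The state is a dict: "t": time; "joints": joint angles; "qvel": joint speeds; "effort": joint torques, N m; "tcp_pos": TCP position; "ee_rot": TCP orientation; "wrist_force": force on the tool from outside, world axes, zero at the start; "torque": the same for the moment, N m; "opening": opening from 0.0 (shut) to 1.0 (fully open).
Only numpy, scipy, OpenCV 4.12 (cv2) and the standard library are available. Lean on these libraries where they do the work, as an engineer would, in place of code of your own. Each camera call takes 0.05 s, during which the arm holds its last target.

## Working session

There is one attempt and no reset: what is moved stays moved. The work goes in short steps, each a Python script; the robot and the scene stay as the last script left them, time stands still between calls to the robot, and variables do not carry over. Pictures are saved under pics/ and viewed, and the job is handed in when it is done.

```bash
mkdir -p pics; cat > h.py <<'E'
import numpy as np, cv2
from station import manip, viewer
def save(n,f):
    im=viewer.camera(n); cv2.imwrite(f,im[:,:,::-1]); return im
E
python3 - <<'E'
from h import *
for n in("scene","top"):
    save(n,f"pics/{n}0.png"); print(n,viewer.camera_info(n))
print(manip.get_state(), manip.grasp_offset)
E
```

```text
scene {'fx': 494.8926587959618, 'fy': 494.8926587959618, 'cx': 278.718688617732, 'cy': 213.01870212240578, 'k1': -0.15878650424902072, 'rvec': array([ 1.77273289, -1.02621997,  0.67765429]), 'tvec': array([-459.30643446,  149.71120849, 1627.02295883])}
top {'fx': 517.2956702090629, 'fy': 517.2956702090629, 'cx': 270.3535240590953, 'cy': 202.62528376389403, 'k1': -0.18322389812369913, 'rvec': array([ 2.12512555, -2.16043328,  0.14437363]), 'tvec': array([-227.92064778,  465.41782085, 1973.74413977])}
{'t': 0.1, 'joints': array([-1.51811476e+00,  1.59019073e-01,  1.59814792e+00,  1.03658965e-05,
        1.38622930e+00, -2.10098293e-01]), 'qvel': array([ 0.0012523 , -0.00102032, -0.00139749,  0.00184062, -0.00216751,
        0.00057524]), 'effort': array([ 7.25888367e-04, -3.96990073e+01, -3.32338893e+01, -1.85637314e-04,
        4.18081472e-03,  1.83054408e-05]), 'tcp_pos': array([ 149.31844403, -554.68532476,  230.37596696]), 'ee_rot': array([-8.98628224e-04,  9.91380476e-01,  1.31011215e-01,  7.59858578e-05]), 'wrist_force': array([ 0.5900662 ,  0.00947401, -0.15277032]), 'torque': array([ 0.00822402,  0.02235112, -0.00706287]), 'opening': 0.9974137821402645} 18.700000000000003
```

View pics/scene0.png

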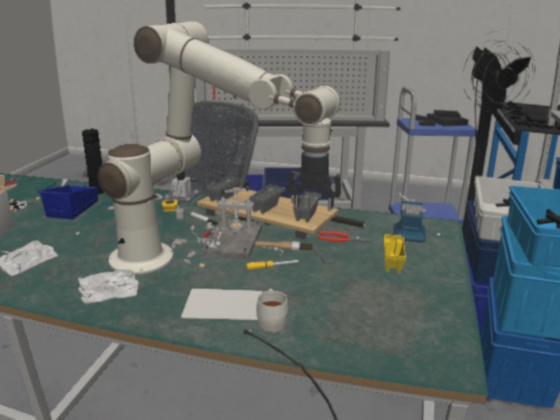

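View pics/top0.png

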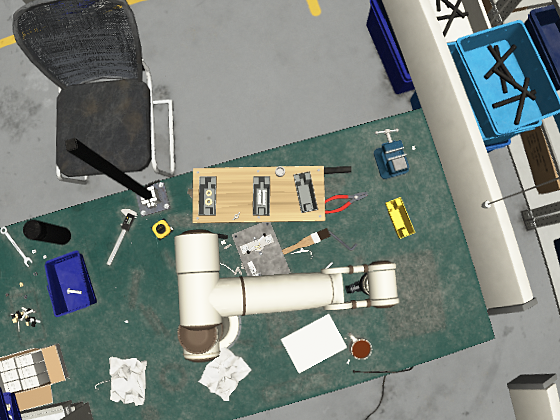

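The top view shows the riser with three totes near pixels (208,195), (262,195) and (304,192), the rod at (150,195) and a yellow look-alike at (400,217). I'll zoom in on the riser.

```bash
cat >> h.py <<'E'
def P(n):
    c=viewer.camera_info(n); K=np.array([[c['fx'],0,c['cx']],[0,c['fy'],c['cy']],[0,0,1]]); return K,np.array([c['k1'],0,0,0,0.]),np.array(c['rvec']),np.array(c['tvec'])
def proj(n,pts):
    K,d,r,t=P(n); return cv2.projectPoints(np.float64(pts).reshape(-1,1,3),r,t,K,d)[0].reshape(-1,2)
def onz(n,uv,z):
    K,d,r,t=P(n); R=cv2.Rodrigues(r)[0]
    # exact inverse of forward model
    q=cv2.undistortPointsIter(np.float64(uv).reshape(-1,1,2),K,d,None,None,(3,50,1e-10)).reshape(-1,2)
    C=-R.T@t; D=np.c_[q,np.ones(len(q))]@R
    return C+D*((z-C[2])/D[:,2])[:,None]
E
python3 - <<'E'
from h import *
im=cv2.imread('pics/top0.png')[160:230,185:335]
cv2.imwrite('pics/topcrop.png',cv2.resize(im,None,fx=5.3,fy=5.3,interpolation=cv2.INTER_CUBIC))
im=cv2.imread('pics/scene0.png')[165:245,190:350]
cv2.imwrite('pics/scrop.png',cv2.resize(im,None,fx=5,fy=5,interpolation=cv2.INTER_CUBIC))
print(onz("top",[[208,195],[262,195],[304,192]],114))
E
```

```text
[[ 482.61981387   -3.41100914  114.        ]
 [ 479.03492515 -205.51662336  114.        ]
 [ 487.66649431 -362.31604453  114.        ]]
```

View pics/topcrop.png

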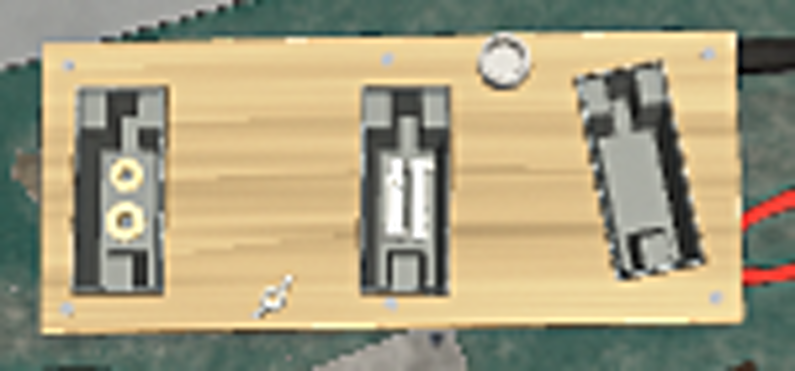

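View pics/scrop.png

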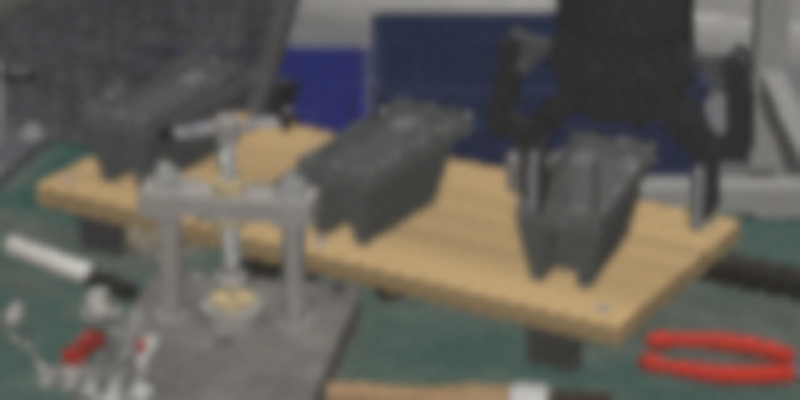

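```bash
cat >> h.py <<'E'
from scipy.optimize import minimize
def rimhull(n,x,y,a,zt):
    c=np.array([[74,32],[-74,32],[-74,-32],[74,-32]]); R=np.array([[np.cos(a),-np.sin(a)],[np.sin(a),np.cos(a)]])
    q=c@R.T+[x,y]; p=np.r_[np.c_[q,np.full(4,zt)],np.c_[q,np.full(4,zt-14)]]
    return cv2.convexHull(np.float32(proj(n,p))).reshape(-1,2)
E
cat > fit.py <<'E'
from h import *
im=cv2.imread('pics/top0.png'); S=8
K,d,r,t=P("top"); print("cam",-cv2.Rodrigues(r)[0].T@t)
def fit(u0,u1,v0,v1,x0,zt=114):
    big=cv2.resize(im[v0:v1,u0:u1],None,fx=S,fy=S,interpolation=cv2.INTER_CUBIC).astype(int)
    m=((big[:,:,2]-big[:,:,0])<45).astype(np.uint8)   # not wood
    m=cv2.morphologyEx(m,cv2.MORPH_CLOSE,np.ones((41,41)))
    n,l,st,_=cv2.connectedComponentsWithStats(m); k=1+np.argmax(st[1:,4]); m=(l==k).astype(np.uint8)
    def mask(p):
        q=(rimhull("top",*p,zt)-[u0,v0]+.5)*S-.5
        z=np.zeros_like(m); cv2.fillPoly(z,[np.int32(np.round(q*16))],1,shift=4); return z
    f=lambda p:np.mean(mask(p)!=m)
    s=np.array([[0,0,0],[8,0,0],[0,8,0],[0,0,.1]])+x0
    b=minimize(f,x0,method='Nelder-Mead',options=dict(initial_simplex=s))
    b=minimize(f,b.x,method='Nelder-Mead',options=dict(initial_simplex=s-x0+b.x))
    z=mask(b.x); vis=big.astype(np.uint8).copy()
    for M,c in((m,(0,255,0)),(z,(0,0,255))): cv2.drawContours(vis,cv2.findContours(M,0,1)[0],-1,c,1)
    print(b.x,b.fun,np.sum(z!=m)/np.sum(z)); return b.x,vis
E=fit(288,326,166,220,[485,-362,.2]); B=fit(246,278,170,222,[480,-205,0.])
h=min(E[1].shape[0],B[1].shape[0]); cv2.imwrite('pics/fit.png',np.hstack([B[1][:h],E[1][:h]]))
np.save('pose.npy',[E[0],B[0]])
E
python3 fit.py
```

```text
cam [ 174.6970934  -251.04544081 2017.59376762]
[ 4.90260596e+02 -3.67078706e+02  1.71929739e-01] 0.007485075536062378 0.02226651867624074
[ 4.78782803e+02 -2.01650289e+02 -2.24121235e-02] 0.019925631009615384 0.048342635835516574
```

View pics/fit.png

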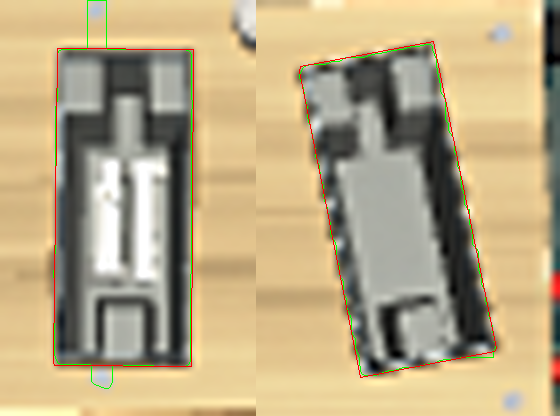

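The overlay shows both fits within about 1 px. In both totes the +x (two-seat) end is at the top of the image, towards world +x. Next I'll plan the joints.

```bash
cat >> h.py <<'E'
from scipy.spatial.transform import Rotation as Ro
def quat(a):
    q=(Ro.from_euler('z',a)*Ro.from_quat([1,0,0,0])).as_quat(); return [q[3],q[0],q[1],q[2]]
E
python3 - <<'E'
from h import *
E,B=np.load('pose.npy')
for k in(0,np.pi,-np.pi):
    print(k,manip.ik([E[0],E[1],200],quat(E[2]+k)),manip.ik([E[0],E[1],80],quat(E[2]+k)))
for k in(0,np.pi,-np.pi):
    print(k,manip.ik([B[0],B[1],240],quat(B[2]+k)))
E
```

```text
0 [-8.39737276e-01  2.77492435e-01  1.52079916e+00 -4.44089210e-16
  1.34330106e+00  5.59129311e-01] [-8.39737276e-01  4.07294524e-01  1.60906595e+00 -4.44089210e-16
  1.12523217e+00  5.59129311e-01]
3.141592653589793 [-8.39737276e-01  2.77492435e-01  1.52079916e+00 -4.44089210e-16
  1.34330106e+00 -2.58246334e+00] [-8.39737276e-01  4.07294524e-01  1.60906595e+00 -4.44089210e-16
  1.12523217e+00 -2.58246334e+00]
-3.141592653589793 [-8.39737276e-01  2.77492435e-01  1.52079916e+00 -4.44089210e-16
  1.34330106e+00 -2.58246334e+00] [-8.39737276e-01  4.07294524e-01  1.60906595e+00 -4.44089210e-16
  1.12523217e+00 -2.58246334e+00]
0 [-6.31516280e-01  7.51439938e-03  1.74015105e+00 -4.44089210e-16
  1.39392720e+00  9.61692170e-01]
3.141592653589793 [-6.31516280e-01  7.51439938e-03  1.74015105e+00 -4.44089210e-16
  1.39392720e+00 -2.17990048e+00]
-3.141592653589793 [-6.31516280e-01  7.51439938e-03  1.74015105e+00 -4.44089210e-16
  1.39392720e+00 -2.17990048e+00]
```

```bash
python3 - <<'E'
from h import *
E,B=np.load('pose.npy')
manip.reach([E[0],E[1],200],quat(E[2]))
manip.move_l([E[0],E[1],80],v=100)
s=manip.get_state();print(s['t'],s['tcp_pos'],s['wrist_force'])
manip.gripper_to(0.0)
s=manip.get_state();print(s['t'],s['opening'],s['wrist_force'],s['torque'])
manip.move_l([E[0],E[1],240],v=120)
s=manip.get_state();print(s['t'],s['tcp_pos'],s['opening'],s['wrist_force'],s['torque'])
save("scene","pics/scene1.png");save("top","pics/top1.png")
im=cv2.imread('pics/scene1.png')[100:260,190:390]
cv2.imwrite('pics/scrop1.png',cv2.resize(im,None,fx=3.7,fy=3.7,interpolation=cv2.INTER_CUBIC))
E
```

```text
2.9 [ 490.75648217 -367.5933212    80.93531755] [-0.22255722  0.23679102  0.42995173]
3.2333 0.737865359362102 [-8.48744167e-04 -9.79446790e-01  3.07408036e+00] [ 0.00442279  0.02422167 -0.021265  ]
4.7167 [ 489.86761626 -366.68430978  238.83463099] 0.7396661665653296 [-0.53876141 -0.76076902 -1.75589262] [-0.01520105  0.03261725 -0.00976726]
```

View pics/scrop1.png

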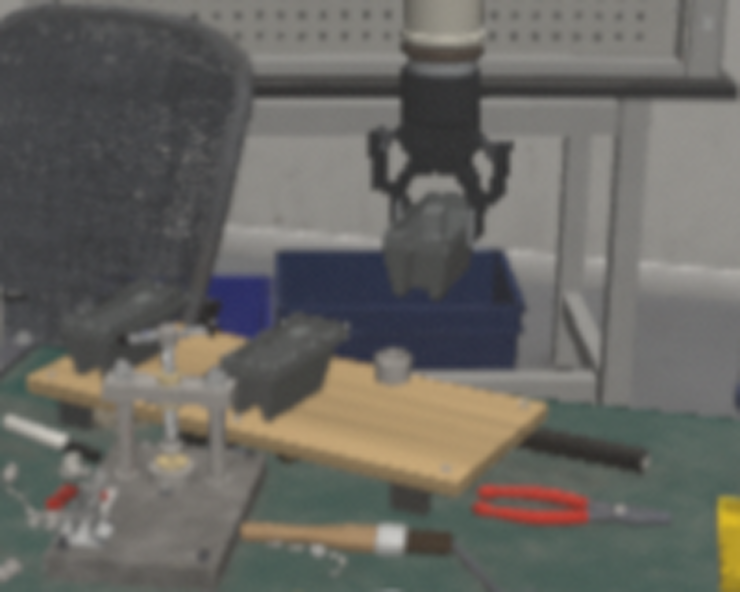

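View pics/top1.png

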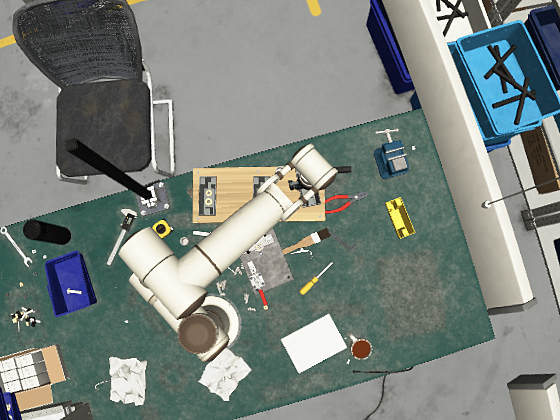

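Held level; the bolt tote hasn't moved. The arm's offset elbow at about (145,245) swings towards the rod when j1 turns left, so I'll check that clearance.

```bash
python3 - <<'E'
from h import *
print("rod base",onz("top",[[152,196]],30),"top",onz("top",[[72,143]],860))
pr=lambda x,y:print(np.round(proj("top",[[x,y,z] for z in(0,430,860)]),0).tolist(),np.round(proj("scene",[[x,y,z] for z in(0,430,860)]),0).tolist())
pr(460,205)
print("elbow far corner",[onz("top",[[121,243],[147,228],[205,305]],z).round() for z in(450,600,750)])
print("base",onz("top",[[221,322]],0))
E
```

```text
rod base [[496.2994602  230.00403137  30.        ]] top [[493.76880134 228.69606325 860.        ]]
[[160.0, 206.0], [130.0, 188.0], [81.0, 156.0]] [[182.0, 201.0], [175.0, 100.0], [169.0, -14.0]]
elbow far corner [array([[283., 224., 450.],
       [329., 143., 450.],
       [ 93., -37., 450.]]), array([[273., 179., 600.],
       [314., 105., 600.],
       [101., -58., 600.]]), array([[262., 133., 750.],
       [299.,  67., 750.],
       [109., -78., 750.]])]
base [[  3.89280152 -37.42530878   0.        ]]
```

View pics/scene1.png

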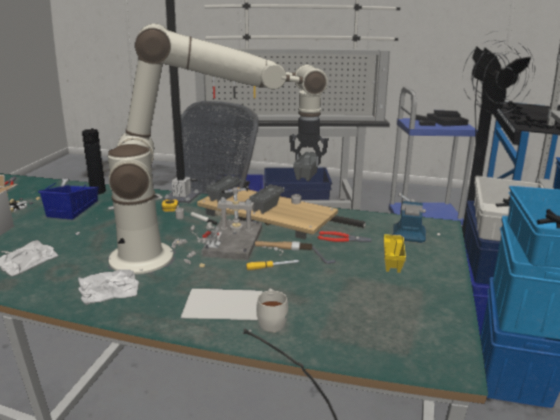

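The rod is at about (495,229), 545 mm from the base axis. The elbow reaches about 330 mm at most, so it is clear.

```bash
python3 - <<'E'
from h import *
E,B=np.load('pose.npy')
manip.move_joints(manip.ik([B[0],B[1],240],quat(B[2]+np.pi)))
manip.move_l([B[0],B[1],180],v=100)
manip.dwell(.2)
s=manip.get_state();print(s['t'],s['tcp_pos'],s['opening'],s['wrist_force'],s['torque'],s['joints'])
T=s['tcp_pos']
save("scene","pics/scene2.png");save("top","pics/top2.png")
for n,(u0,u1,v0,v1) in dict(scene=(200,330,100,230),top=(230,300,150,230)).items():
    k=6; S=cv2.imread(f'pics/{n}2.png')[v0:v1,u0:u1]; S=cv2.resize(S,None,fx=k,fy=k,interpolation=cv2.INTER_CUBIC)
    if n=='scene': S=S[:600]
    S2=S.copy()
    def dr(x,y,a,z0,col):
        R=np.array([[np.cos(a),-np.sin(a)],[np.sin(a),np.cos(a)]])
        for hx,hy,z in((74,32,64),(74,32,50),(64,22,0)):
            q=np.array([[hx,hy],[-hx,hy],[-hx,-hy],[hx,-hy]])@R.T+[x,y]
            p=proj(n,np.c_[q,np.full(4,z0+z)]); p=(p-[u0,v0]+.5)*k-.5
            cv2.polylines(S2,[np.int32(p)],True,col,1)
    dr(*B,50,(0,255,0)); dr(T[0],T[1],B[2]+np.pi,T[2]-30,(0,0,255))
    cv2.imwrite(f'pics/{n}2c.png',S2)
E
```

```text
8.1 [ 479.25707197 -201.99498287  180.89032591] 0.7385570960714829 [-0.81297012 -0.09093751 -0.86640475] [-0.02372472  0.0431065   0.00151012] [-6.31512712e-01  5.92999668e-02  1.80685669e+00 -8.98053708e-08
  1.27376586e+00 -2.17988749e+00]
```

View pics/scene2c.png

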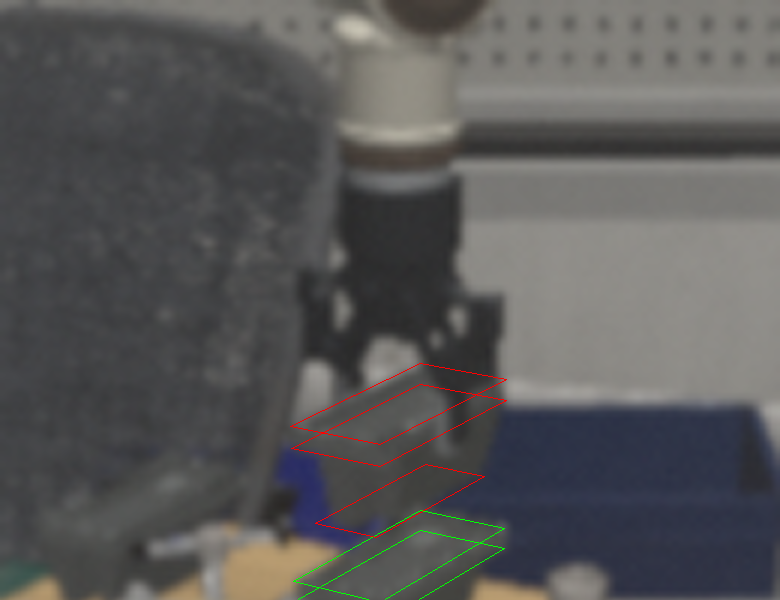

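View pics/top2c.png

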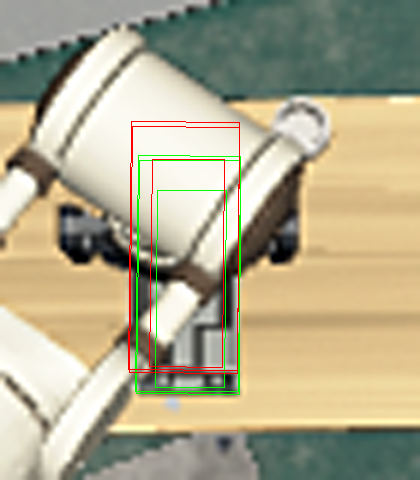

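In both views the model outlines (red for the held tote, green for the bolt tote) match the images to within 1–2 px, so the tote is aligned and turned. I'll lower it, watching the wrist force.

```bash
python3 - <<'E'
from h import *
E,B=np.load('pose.npy')
f0=manip.get_state()['wrist_force']
manip.move_l([B[0],B[1],142],v=60)
for z in np.arange(140,121,-2):
    manip.move_l([B[0],B[1],z],v=20); manip.dwell(.1)
    s=manip.get_state();f=s['wrist_force']-f0;print(round(s['t'],2),z,s['tcp_pos'].round(1),f.round(1),s['torque'].round(2))
    if np.linalg.norm(f)>2.5: break
save("scene","pics/scene3.png")
im=cv2.imread('pics/scene3.png')[130:230,200:330]
cv2.imwrite('pics/scene3c.png',cv2.resize(im,None,fx=6,fy=6,interpolation=cv2.INTER_CUBIC))
E
```

```text
9.33 140 [ 478.9 -201.7  140.2] [0.4 0.2 1.2] [-0.03 -0.01  0.01]
9.68 138 [ 478.8 -201.6  138. ] [-0.   0.5 -0.6] [-0.02  0.09 -0.01]
10.03 136 [ 478.8 -201.6  136. ] [-0.2  0.6 -0.8] [-0.03  0.    0.04]
10.38 134 [ 478.8 -201.7  134. ] [-0.5  0.9 -0.5] [ 0.02  0.02 -0.03]
10.73 132 [ 478.7 -201.7  132. ] [-0.2  0.1 -0.2] [-0.06 -0.02  0.01]
11.08 130 [ 479.3 -202.1  130.9] [-1.2  0.7  6.1] [ 0.08  0.21 -0.01]
```

View pics/scene3c.png

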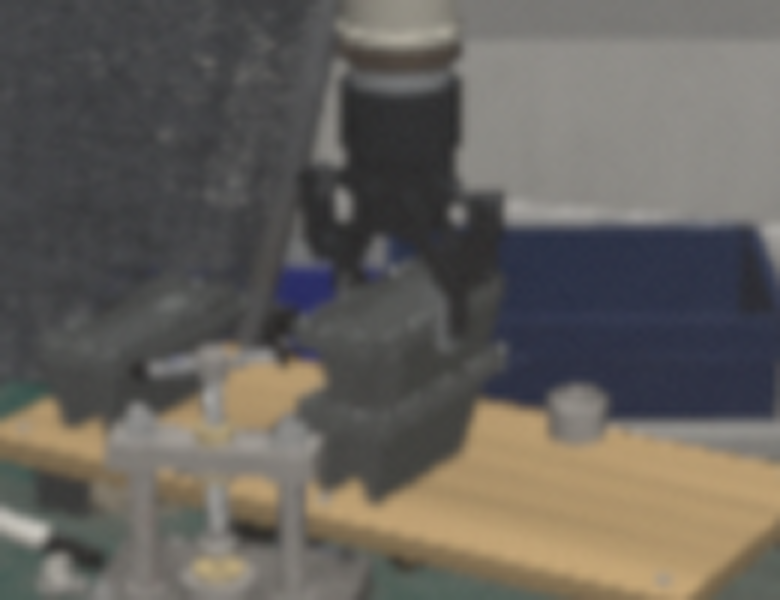

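Contact came at TCP 130.9, exactly 50 mm above the pick height, so the tote is on the seats. I'll release and retreat.

```bash
python3 - <<'E'
from h import *
E,B=np.load('pose.npy')
manip.gripper_to(1.0)
manip.dwell(.2)
manip.move_l([B[0],B[1],240],v=100)
s=manip.get_state();print(s['t'],s['wrist_force'])
manip.reach([400,-480,300],quat(-.5))
manip.dwell(.3)
s=manip.get_state();print(s['t'],s['wrist_force'])
save("scene","pics/scene4.png");save("top","pics/top4.png")
im=cv2.imread('pics/scene4.png')[130:230,200:330]
cv2.imwrite('pics/scene4c.png',cv2.resize(im,None,fx=6,fy=6,interpolation=cv2.INTER_CUBIC))
im=cv2.imread('pics/top4.png')[160:230,185:335]
cv2.imwrite('pics/top4c.png',cv2.resize(im,None,fx=5.3,fy=5.3,interpolation=cv2.INTER_CUBIC))
E
sed -i '/^E=fit/,$d' fit.py; python3 - <<'E'
exec(open('fit.py').read().replace('top0','top4'))
a=fit(246,278,164,222,[479,-202,0.],164); cv2.imwrite('pics/fit4.png',a[1])
E
```

```text
12.9417 [ 0.29217666  0.44277195 -0.30734916]
15.925 [-0.03713165 -0.94258203 -0.10339283]
cam [ 174.6970934  -251.04544081 2017.59376762]
[ 4.74359703e+02 -2.00991835e+02 -2.24737384e-02] 0.09486967941810345 0.2409553540882655
```

View pics/scene4c.png

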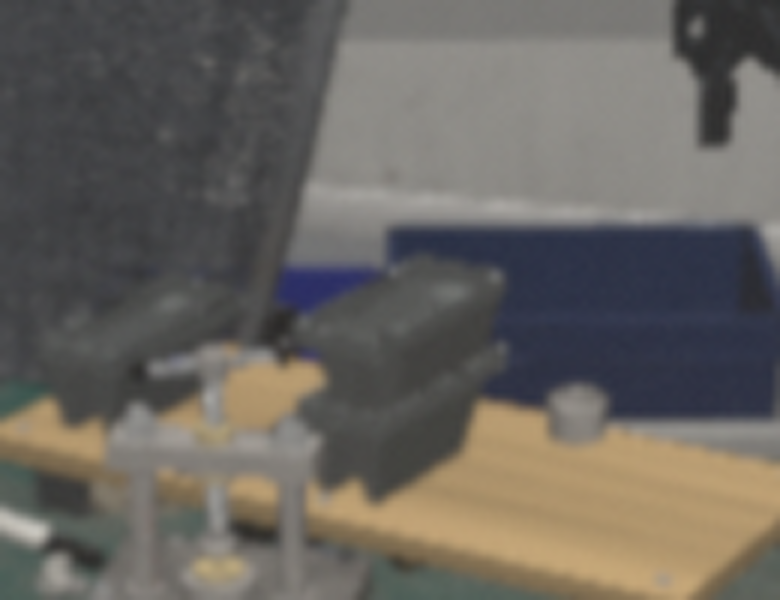

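View pics/top4c.png

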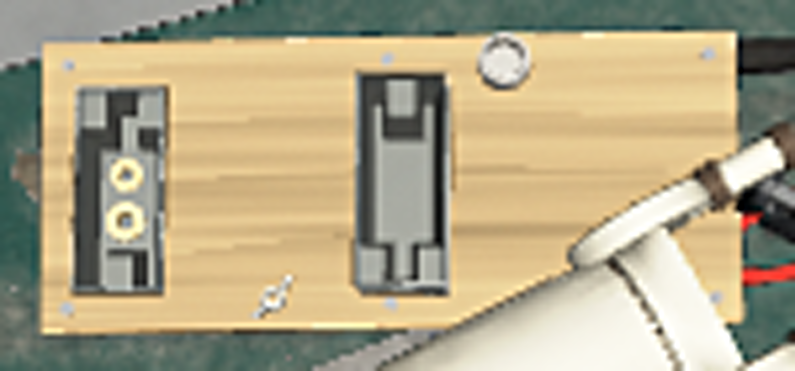

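View pics/fit4.png

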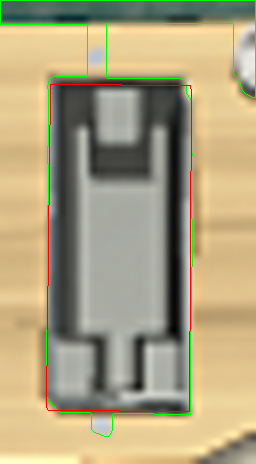

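The upper tote is turned: its two seats are now at the near end. The automatic fit was polluted by background (top strip, lower tote), so I'll check with a direct overlay instead.

```bash
python3 - <<'E'
from h import *
E,B=np.load('pose.npy'); out=[]
for n,(u0,u1,v0,v1) in dict(scene=(240,296,165,220),top=(240,284,165,220)).items():
    k=7; S=cv2.resize(cv2.imread(f'pics/{n}4.png')[v0:v1,u0:u1],None,fx=k,fy=k,interpolation=cv2.INTER_CUBIC)
    S=np.clip(S*1.4,0,255).astype(np.uint8); S0=S.copy(); a=B[2]
    R=np.array([[np.cos(a),-np.sin(a)],[np.sin(a),np.cos(a)]])
    for z,c in((164,(0,0,255)),(114,(0,255,0))):
        q=np.array([[74,32],[-74,32],[-74,-32],[74,-32]])@R.T+B[:2]
        p=(proj(n,np.c_[q,np.full(4,z)])-[u0,v0]+.5)*k-.5; cv2.polylines(S,[np.int32(p)],True,c,1)
    out+=[S]
cv2.imwrite('pics/chk.png',np.hstack(out))
E
```

```text
(no output)
```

View pics/chk.png

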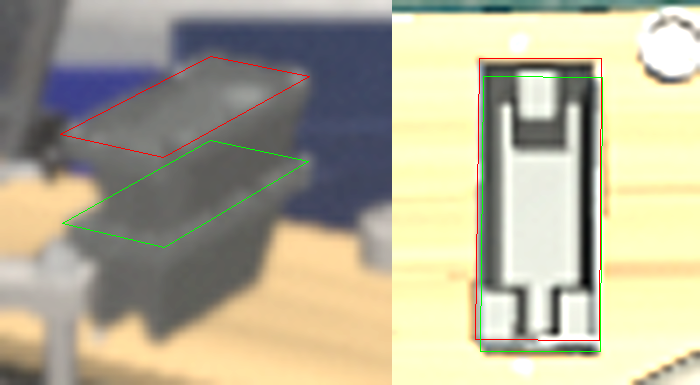

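The overlay shows the upper rim at the predicted seat height and level. It is offset by about 2 mm at most, inside the 8 mm play, and the bolt tote has not shifted. I'll hand in.

```bash
python3 - <<'E'
from h import *
manip.close_job()
E
```

```text
the job is handed in; nothing more can be done
```

The empty tote now stands half a turn round on the seats of the bolt tote, and I handed the job in at about 16 s of the 48 s allowed. I pinched it mid-rim, lifted it, turned it half a turn and lowered it. It touched down at about 6 N with the tool exactly 50 mm above its pick height. I then released it and moved the arm clear.

**Last checks:** the two views with overlaid outlines show:
- The upper tote is level, and its rim is at the expected height of 164 mm. It is about 2 mm off at most, against 8 mm of play.
- Its two-seat end is opposite the lower tote's.
- The bolt tote's visible rim edge is where it was, and the bushing tote is unmoved.
- After release the wrist force was within noise.

**One check that disagreed:** the automatic outline fit on the final picture gave a poor match (24% mismatch) because background got into its mask. I set it aside and relied on the overlays.

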